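Run the loaded card carrier into the blister sealer and key it on

ROBOT

A 7-joint arm with a two-finger parallel gripper is mounted at the origin on a cart in front of the work surface, level with it; the furniture and walls round the work are solid. World frame = base frame: x ahead of the robot, y to its left, z up, the work surface at z = 0. Lengths are in m, angles in rad, forces in N, time in s.
With the tool pointing down it reaches from about 0.35 to 0.9 m from the base axis. Payload 19.9 kg.
Tool frame: the origin (TCP) lies between the finger pads; the fingertips stand 19 mm ahead of it and the grasp point (between the pads) is the TCP; z points along the fingers, y is the line along which they close (so a half turn about z gives the same grasp; the last joint's range is limited). The gripper opens to 94 mm and grips with 3 to 60 N. Pads are 16 mm wide; open, the fingers measure 119 mm over their backs; the gripper's body (75 mm by 177 mm) begins 78 mm behind the grasp point.
Start: joints at [-1.238, 0.417, -0.01, 1.614, 0.005, 1.111, -0.053], TCP at [0.228, 0.582, 0.224] pointing down, gripper open.
Joint ranges: [-2.81, 2.81], [-0.39, 2.02], [-1.27, 1.25], [0.06, 2.57], [-1.19, 4.33], [0.19, 2], [-2.82, 2.82]. Speed limits (rad/s): [1.89, 1.89, 2.39, 2.39, 3.01, 3.01, 3.01].

INTERFACE

Orientations are given as a 3x3 rotation matrix whose columns are the frame's x, y, z axes.
In Python, from rig import robot gives the robot as it stands. Calls block until the motion is done:
- robot.move_ptp(position, orientation): joint-space move of the TCP to a pose.
- robot.move_linear(position, velocity=0.15, frame=None, threshold=None): straight line of the TCP; frame=None keeps the orientation; velocity is the mean speed in m/s. With threshold (N) it stops when the force on the tool has changed by that much, and returns True; else False.
- robot.goto_joints(angles): joint-space move.
- robot.gripper_to(opening): finger opening in m; the grip force is fixed at half the most; returns when the fingers have stopped.
- robot.pause(seconds).
- robot.ik(position, orientation): joint angles nearest the present ones, or None.
- robot.get_state(): the state.
- robot.grab_frame(name): name is "scene" or "top" or "wrist"; returns the picture (400x640x3 uint8, red, green, blue); there is no depth.
- robot.camera_info(name): a dict with "fx", "fy", "cx", "cy" (pixels), "dist" ([k1, k2, p1, p2, k3] as OpenCV has them; the pictures are not rectified), "rvec" (rotation vector, rad) and "tvec" (3), from world to camera coordinates, as OpenCV has them. Camera axes: x right, y down, z forward; pixel columns grow to the right and rows downward; lengths in m; the calibration is good to about 2 mm. A picture is of the moment at which its call begins: read the wrist's pose just before it. camera_info takes no time and is no camera call; for the wrist camera it gives the pose at the moment of the call.
A pose or a line that the arm cannot do raises robot.PlanningError and nothing moves.
- robot.sign_off(): hands the job in; it is judged then, once.
The state is a dict: "time": time; "qpos": joint angles; "joint_vel": joint speeds; "effort": joint torques, N m; "ee_pos": TCP position; "tool_rot": TCP orientation; "force": force on the tool from outside, world axes, zero at the start; "moment": the same for the moment, N m; "opening": finger opening in m; "grasp_force": force on a finger pad.
Only numpy, scipy, OpenCV 4.12 (cv2) and the standard library are available. Lean on these libraries where they do the work, as an engineer would, in place of code of your own. Each camera call takes 0.05 s, during which the arm holds its last target. There are 200 camera calls.

TASK

Get the blister-card sealer ready to run: push the loaded card carrier straight in under the sealing head until it is fully home, then take the round-headed key from the key stand, put it all the way into the key switch on the sloping panel, and turn it clockwise to its stop (one sixth of a turn). Leave the key in the switch, and leave the square-headed key, the open vial and the pill bottle undisturbed.

Things in the scene. Friction and masses are not known exactly. Their poses are not given: they have to be found in the camera images.
- sealer: Table-top sealer, fixed (sizes in mm here and below). Origin on the worktop; x level into the machine (push direction), y left, z up. Base plate x -150..130, y ±115, 12 thick, with 12-high guide rails, inner faces at y ±79.5. Head x 20..130, underside 22 above base, top z 110; its front panel starts at x 20, z 50, rises at 35 deg to level for 105. Bolt guide x 0..20, y -34..-10, z 30..50.
- carrier: Low loose aluminium plate with a blister card in its nest, 0.3 to 0.5 kg; 180 long (x), 155 wide, 15 high but for the push tab. It lies on the base plate between the rails (2 play each side), drawn out 45 to 70 mm, and slides in (under 5 N) to a stop under the head. Origin on its underside, below the card's middle; fully home this is at x 75, y 0, z 12 in the sealer's frame.
- carrier_tab (a point): Middle of the robot-side face of the carrier's upright push tab, on the end nearest the robot: push here. The tab is 60 wide (y), 8 thick (x); its top is 16 mm above this point, the carrier's plate 16 mm below. It is 130 mm from the carrier's origin (x -130, z 24). Fully home: x -55, z 36 in the sealer's frame, so 75 mm clear in front of the head. x is the push direction, z up.
- round_key_head (a point): Centre of the round-headed key's head, a black disc 36 across, 10 thick, grey middle; 35 g. z along the key from blade to head; x across the blade; y through the thickness (grip across y). 18 below the head's top, 26 above its shoulder's underside (shoulder 23 across, 4 thick), 48 above the tip. Blade 22 long, 12 wide, 4.5 thick, last 4 mm tapered to 8 x 2.5. Fits either way round.
- square_key_head (a point): The same point and axes on the other key, which has the same blade and shoulder but a rectangular head 26 wide, 36 high, 10 thick. Not needed: leave it standing.
- key_stand: Brown wooden block on a steel foot plate, fixed; 158 along x, 64 along y, 36 high; origin on the worktop under its middle. Three upright slots in its top at x -45, 0 and 45 mm, 26 deep, 0.75 play each side. The two keys stand upright in the outer slots, either way about, shoulder on the stand's top, key x along the stand's x; the middle slot is empty.
- switch_seat (a point): On the key switch's axis, 26 mm out from the lock's face: where the key head's centre lies when the key is fully in. z points out along the axis, 35 deg from vertical, leaning to the robot (sealer -x). x: long way of the keyway, up the slope when off; turns with the switch. Lock 30 across, 6 proud of the panel, at y -45. Keyway 13.5 x 6, 24 deep; mouth flares 2 each side over 2 mm.
- switch (a joint): Angle of the key switch: 0 off, growing clockwise as seen facing the panel, to a stop at 1.047 rad (on). Light friction (0.05 N m), stays where left; the key has about 0.12 rad play in it. Turning drives a bolt 14 mm down into a hole in the carrier, which is under the bolt only when the carrier is within 4 mm of home: otherwise the switch blocks part-way.
- open_vial: Open amber vial with tablets, 36 across, 84 high, standing to the left of the sealer's head; origin at its foot. Leave it.
- pill_bottle: White tablet bottle, 48 across (cap 54), 88 high, standing to the right of the sealer's head; origin at its foot. Leave it.
Mind the look-alikes: they are no part of the job. Leave any white look-alike of the part that bears round_key_head alone.

How it is judged:
By the outcome, as a careful person would: the job done as asked, in the order asked, and still so for the second after the job is handed in, with the robot touching nothing.
It also fails if it takes over 58 s, if anything falls off the work surface, if the arm or the gripper's body presses on something with over 40 N, if the wrist force passes 120 N, or if a joint passes its speed limit or range.

## Working session

There is one attempt and no reset: what is moved stays moved. The work goes in short steps, each a Python script; the robot and the scene stay as the last script left them, time stands still between calls to the robot, and variables do not carry over. Pictures are saved under pics/ and viewed, at most 10 in all, crops included, and the job is handed in when it is done.

```bash
mkdir -p pics; ls; python3 - <<'E'
from rig import robot
import cv2
for n in ("scene","top"):
    im=robot.grab_frame(n); cv2.imwrite(f"pics/{n}0.png",im[:,:,::-1])
    print(n,robot.camera_info(n))
print(robot.get_state())
E
```

```text
pics
scene {'fx': 515.8421044430941, 'fy': 515.8421044430941, 'cx': 314.64528992504, 'cy': 199.44031484738906, 'dist': array([-0.06384818,  0.        ,  0.        ,  0.        ,  0.        ]), 'rvec': array([ 2.03096002, -0.62927027,  0.39427637]), 'tvec': array([-0.49873298,  0.19975142,  1.11889944])}
top {'fx': 441.98956183953936, 'fy': 441.98956183953936, 'cx': 324.39276027405833, 'cy': 198.43114519758942, 'dist': array([-0.06387716,  0.        ,  0.        ,  0.        ,  0.        ]), 'rvec': array([ 2.18502943, -2.1726971 ,  0.05083924]), 'tvec': array([-0.04631057,  0.55086654,  1.31349124])}
{'time': 0.1, 'qpos': array([-1.23848651,  0.41788846, -0.01030371,  1.61409314,  0.00470095,
        1.11068136, -0.05299896]), 'joint_vel': array([-8.98272265e-04, -2.92244732e-03,  6.87977991e-04, -2.16648376e-03,
       -4.61560935e-05,  4.14676447e-04, -2.66715092e-03]), 'effort': array([ 1.23688667e-03, -8.52578545e+01,  6.40414897e-01, -4.26690888e+01,
       -4.88128129e-02,  1.64712849e-02,  5.56760398e-06]), 'ee_pos': array([0.22812532, 0.58155382, 0.2239127 ]), 'tool_rot': array([[-9.30946562e-01,  3.65155319e-01, -3.03008701e-04],
       [ 3.65155435e-01,  9.30946027e-01, -1.00184087e-03],
       [-8.37427750e-05, -1.04330558e-03, -9.99999452e-01]]), 'force': array([-0.19541521, -1.10100937,  0.065294  ]), 'moment': array([-0.01690883, -0.00131216,  0.03735261]), 'grasp_force': 0.0, 'opening': 0.09413621918547124}
```

View pics/scene0.png

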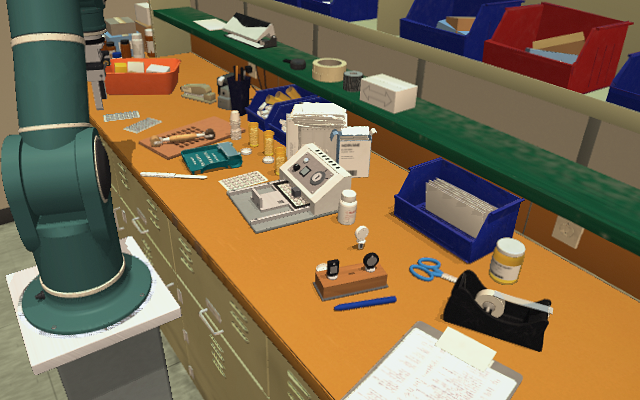

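View pics/top0.png

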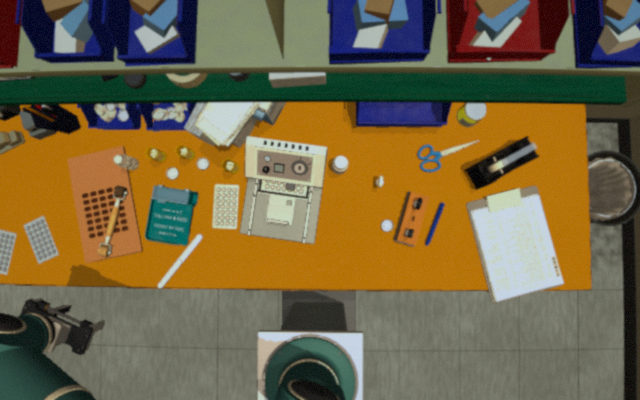

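Scene: sealer near (295,190), round key at (371,262), square key at (332,268), white look-alike key at (361,235). Top: sealer at (285,190), with head away from the robot and its tab at about (278,235); key stand at about (409,218), lying roughly along world x.

```bash
cat > h.py <<'E'
import numpy as np, cv2
from rig import robot
def cam(ci):
    K=np.array([[ci["fx"],0,ci["cx"]],[0,ci["fy"],ci["cy"]],[0,0,1]]); R=cv2.Rodrigues(np.array(ci["rvec"]))[0]
    return K,np.array(ci["dist"]),R,np.array(ci["tvec"])
def rays(ci,px):
    K,d,R,t=cam(ci)
    u=cv2.undistortPoints(np.array(px,float).reshape(-1,1,2),K,d).reshape(-1,2)
    return -R.T@t, (R.T@np.c_[u,np.ones(len(u))].T).T
def onplane(ci,px,z):
    o,d=rays(ci,px); return o+d*((z-o[2])/d[:,2])[:,None]
def onPl(ci,px,p0,n):
    o,d=rays(ci,px); return o+d*(((p0-o)@n)/(d@n))[:,None]
def tri(cis,pxs):
    A=np.zeros((3,3));b=np.zeros(3)
    for ci,px in zip(cis,pxs):
        o,d=rays(ci,[px]);d=d[0]/np.linalg.norm(d[0]);M=np.eye(3)-np.outer(d,d);A+=M;b+=M@o
    return np.linalg.solve(A,b)
def proj(ci,P):
    K,d,R,t=cam(ci); return cv2.projectPoints(np.array(P,float).reshape(-1,3),cv2.Rodrigues(R)[0],t,K,d)[0].reshape(-1,2)
def down(a):  # tool z down, tool y at angle a from world x (horizontal)
    y=np.array([np.cos(a),np.sin(a),0]);z=np.array([0,0,-1.]);return np.c_[np.cross(y,z),y,z]
E
python3 - <<'E'
from h import *
np.set_printoptions(precision=3,suppress=True)
c=robot.camera_info("top"); s=robot.camera_info("scene")
print("stand",onplane(c,[(409,218)],.036),"base front corners",onplane(c,[(241,237),(315,243)],.012),"head top back",onplane(c,[(247,137),(327,146)],.11))
print("wrist",robot.camera_info("wrist"))
w=robot.camera_info("wrist");_,_,R,t=cam(w);T=robot.get_state()
print("cam in tool",T["tool_rot"].T@(-R.T@t-T["ee_pos"]),"\n",T["tool_rot"].T@R.T)
print("roundkey",tri([c,s],[(415,203),(371,261)]))
im=cv2.imread("pics/top0.png")
cv2.imwrite("pics/topc.png",np.hstack([cv2.resize(im[130:250,235:335],None,fx=4,fy=4,interpolation=2),cv2.resize(im[130:250,355:455],None,fx=4,fy=4,interpolation=2)]))
E
```

```text
stand [[ 0.493 -0.294  0.036]] base front corners [[ 0.433  0.209  0.012]
 [ 0.417 -0.016  0.012]] head top back [[ 0.719  0.176  0.11 ]
 [ 0.694 -0.051  0.11 ]]
wrist {'fx': 275.8166692443591, 'fy': 275.8166692443591, 'cx': 323.94031610024615, 'cy': 199.84272101943768, 'dist': array([-0.044,  0.   ,  0.   ,  0.   ,  0.   ]), 'rvec': array([-2.422, -1.652, -0.202]), 'tvec': array([-0.624, -0.025,  0.39 ])}
cam in tool [ 0.07  -0.001 -0.16 ] 
 [[ 0.    -0.97  -0.243]
 [ 1.     0.    -0.   ]
 [ 0.    -0.243  0.97 ]]
roundkey [ 0.539 -0.311  0.054]
```

View pics/topc.png

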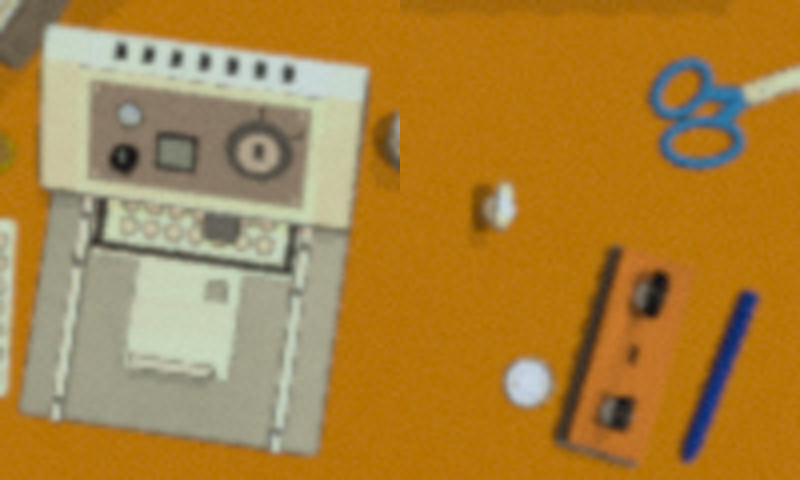

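Crop: the sealer is yawed about -4°, its panel has a lock at crop (258,150), and the push tab is at crop (128..212, 365). The stand has its round key at the far end (crop 650,293) and the square one at the near end (615,412). Next is a wrist look in front of the sealer.

```bash
python3 - <<'E'
from h import *
np.set_printoptions(precision=3,suppress=True)
robot.move_ptp([0.37,0.09,0.2],down(np.deg2rad(94-8)))
robot.gripper_to(0.0)
w=robot.camera_info("wrist"); im=robot.grab_frame("wrist"); cv2.imwrite("pics/w1.png",im[:,:,::-1])
np.save("w1.npy",w,allow_pickle=True)
s=robot.get_state();print(s["time"],s["ee_pos"],s["opening"],s["qpos"])
E
```

```text
3.425 [0.37 0.09 0.2 ] 0.00015549147573962581 [-0.672 -0.012  0.352  2.21   0.005  0.943  1.179]
```

View pics/w1.png

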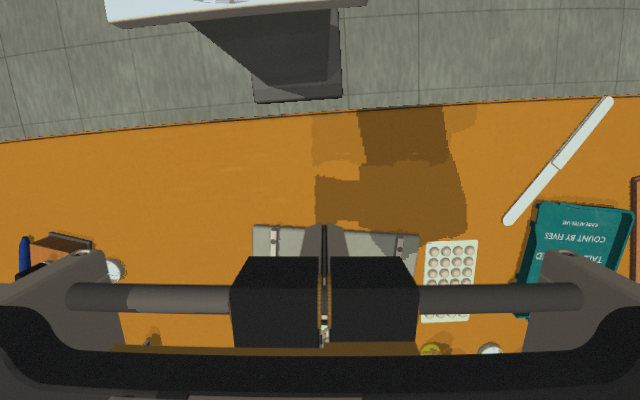

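The wrist camera looks back towards the gripper, so the hand is now hiding the sealer and the stand. I'll turn the tool half round and tilt it so the camera looks ahead, which gets the tab and the lock in one view.

```bash
cat >> h.py <<'E'
def tilt(yaw,th,sgn=-1,roll=0):  # tool z leans forward by th along yaw; tool y = sgn*left; roll about tool z
    a=np.array([np.cos(yaw),np.sin(yaw),0]);l=np.array([-a[1],a[0],0])
    z=a*np.sin(th)-np.array([0,0,np.cos(th)]);y=sgn*l
    R=np.c_[np.cross(y,z),y,z]
    return R@cv2.Rodrigues(np.array([0,0,float(roll)]))[0]
E
python3 - <<'E'
from h import *
np.set_printoptions(precision=3,suppress=True)
robot.move_ptp([0.40,0.07,0.17],tilt(-.07,np.deg2rad(35)))
w=robot.camera_info("wrist"); im=robot.grab_frame("wrist"); cv2.imwrite("pics/w2.png",im[:,:,::-1])
np.save("w2.npy",w,allow_pickle=True)
s=robot.get_state();print(s["time"],s["ee_pos"],s["qpos"])
E
```

```text
Traceback (most recent call last):
rig.PlanningError: the arm cannot take that pose within its joint ranges
```

```bash
python3 - <<'E'
from h import *
np.set_printoptions(precision=2,suppress=True)
for sgn in (-1,1):
  for th in (0,15,25,35):
    for x in (.38,.42,.46,.5):
      for z in (.17,.25):
        q=robot.ik([x,.07,z],tilt(-.07,np.deg2rad(th),sgn))
        print(sgn,th,x,z,"ok" if q is not None else "-",end="; ")
    print()
for sgn in (-1,1):
  for roll in (0,30,60,70): # insertion, guess lock seat
    q=[robot.ik(p,tilt(-.07,np.deg2rad(35),sgn,np.deg2rad(roll))) for p in ([.62,.035,.13],[.59,.035,.18])]
    print(sgn,roll,q)
for a in (-10,170): print(a,robot.ik([.54,-.31,.06],down(np.deg2rad(-20+90+a+10))))
E
```

```text
-1 0 0.38 0.17 ok; -1 0 0.38 0.25 ok; -1 0 0.42 0.17 ok; -1 0 0.42 0.25 ok; -1 0 0.46 0.17 ok; -1 0 0.46 0.25 ok; -1 0 0.5 0.17 ok; -1 0 0.5 0.25 ok; 
-1 15 0.38 0.17 ok; -1 15 0.38 0.25 ok; -1 15 0.42 0.17 ok; -1 15 0.42 0.25 ok; -1 15 0.46 0.17 ok; -1 15 0.46 0.25 ok; -1 15 0.5 0.17 ok; -1 15 0.5 0.25 ok; 
-1 25 0.38 0.17 ok; -1 25 0.38 0.25 ok; -1 25 0.42 0.17 ok; -1 25 0.42 0.25 ok; -1 25 0.46 0.17 ok; -1 25 0.46 0.25 ok; -1 25 0.5 0.17 ok; -1 25 0.5 0.25 ok; 
-1 35 0.38 0.17 -; -1 35 0.38 0.25 ok; -1 35 0.42 0.17 -; -1 35 0.42 0.25 ok; -1 35 0.46 0.17 -; -1 35 0.46 0.25 ok; -1 35 0.5 0.17 -; -1 35 0.5 0.25 ok; 
1 0 0.38 0.17 ok; 1 0 0.38 0.25 ok; 1 0 0.42 0.17 ok; 1 0 0.42 0.25 ok; 1 0 0.46 0.17 ok; 1 0 0.46 0.25 ok; 1 0 0.5 0.17 ok; 1 0 0.5 0.25 ok; 
1 15 0.38 0.17 ok; 1 15 0.38 0.25 ok; 1 15 0.42 0.17 ok; 1 15 0.42 0.25 ok; 1 15 0.46 0.17 ok; 1 15 0.46 0.25 ok; 1 15 0.5 0.17 ok; 1 15 0.5 0.25 ok; 
1 25 0.38 0.17 ok; 1 25 0.38 0.25 ok; 1 25 0.42 0.17 ok; 1 25 0.42 0.25 ok; 1 25 0.46 0.17 ok; 1 25 0.46 0.25 ok; 1 25 0.5 0.17 ok; 1 25 0.5 0.25 ok; 
1 35 0.38 0.17 -; 1 35 0.38 0.2
[... 440 characters left out ...]
 [array([-0.01,  0.33, -0.19,  2.17,  1.36,  0.2 ,  1.96]), array([ 0.31,  0.22, -0.55,  2.19,  1.06,  0.3 ,  2.27])]
1 0 [array([-0.04,  0.33, -0.16,  2.17,  1.35,  0.19,  0.04]), array([-0.35,  0.18,  0.18,  2.21,  0.65,  0.19,  0.7 ])]
1 30 [array([-0.01,  0.33, -0.19,  2.17,  1.36,  0.2 , -0.49]), array([-1.14,  0.34,  1.1 ,  2.23, -0.94,  0.22,  1.69])]
1 60 [array([-0.01,  0.33, -0.19,  2.17,  1.36,  0.2 , -1.01]), array([-1.14,  0.34,  1.1 ,  2.23, -0.94,  0.22,  1.17])]
1 70 [array([-0.01,  0.33, -0.19,  2.17,  1.36,  0.2 , -1.19]), array([-1.14,  0.34,  1.1 ,  2.23, -0.94,  0.22,  0.99])]
-10 [ 0.01  0.7   0.64  1.75 -0.53  0.87  2.11]
170 [-0.24  0.92  1.08  1.76 -0.93  1.06 -0.73]
```

```bash
python3 - <<'E'
from h import *
np.set_printoptions(precision=3,suppress=True)
robot.move_ptp([0.41,0.07,0.2],tilt(-.07,np.deg2rad(25)))
w=robot.camera_info("wrist"); im=robot.grab_frame("wrist"); cv2.imwrite("pics/w2.png",im[:,:,::-1])
np.save("w2.npy",w,allow_pickle=True)
s=robot.get_state();print(s["time"],s["ee_pos"],s["qpos"])
E
```

```text
5.9083 [0.41 0.07 0.2 ] [ 0.988 -0.312 -1.164  2.385 -0.364  0.48  -1.57 ]
```

View pics/w2.png

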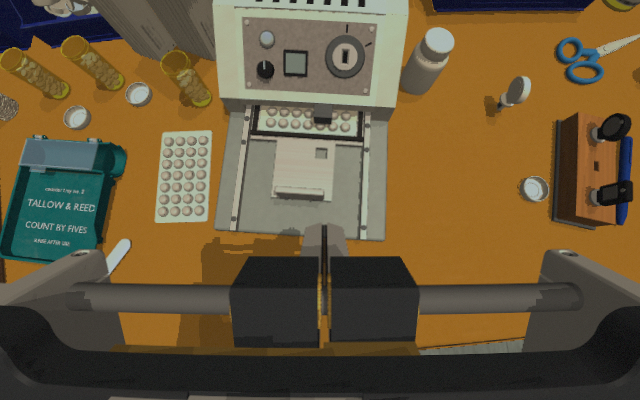

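View: plate front corners at (216,231) and (384,239), lock at (345,57), tab at about (273..325,190), round key at (613,128) and square key at (614,193). The white look-alike is at (517,92). I'll zoom in for exact pixels.

```bash
python3 - <<'E'
import cv2,numpy as np
im=cv2.imread("pics/w2.png")
a=cv2.resize(im[0:245,205:410],None,fx=2.4,fy=2.4,interpolation=cv2.INTER_CUBIC)
b=np.zeros((588,288,3),np.uint8); c=cv2.resize(im[90:250,545:640],None,fx=3,fy=3,interpolation=cv2.INTER_CUBIC); b[:480,:285]=c
cv2.imwrite("pics/w2c.png",np.hstack([a,b]))
E
```

```text
(no output)
```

View pics/w2c.png

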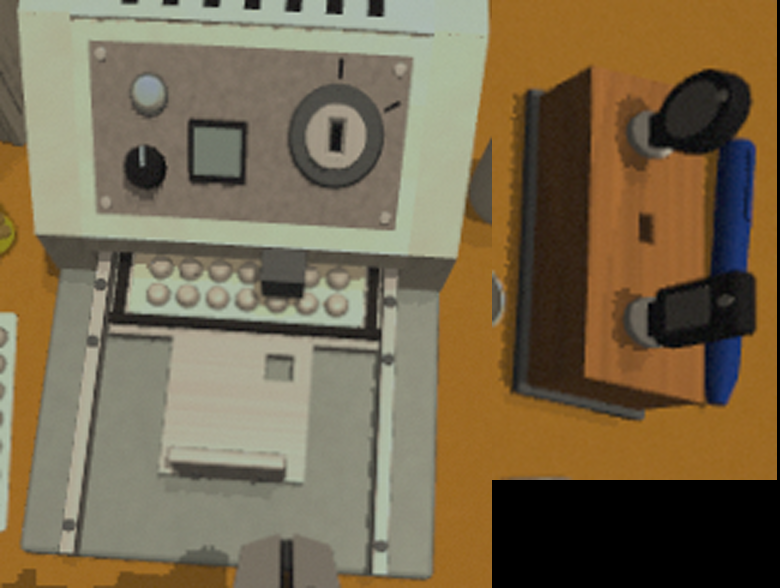

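```bash
cat > fit.py <<'E'
from h import *
from scipy.optimize import least_squares
np.set_printoptions(precision=4,suppress=True)
w=np.load("w2.npy",allow_pickle=True).item()
A=lambda p:[(x/2.4+205,y/2.4) for x,y in p]
B=lambda p:[((x-492)/3+545,y/3+90) for x,y in p]
fc=onplane(w,A([(25,551),(433,578)]),.012); pe=onplane(w,A([(37,236),(447,260)]),.05)
rails=onplane(w,A([(92,480),(372,480)]),.012)
def to(p,P): # world->sealer xy
    c,s=np.cos(p[2]),np.sin(p[2]);d=P[:,:2]-p[:2];return np.c_[d@[c,s],d@[-s,c]]
def f(p):
    return np.r_[(to(p,fc)-[[-.15,.115],[-.15,-.115]]).ravel(),to(p,pe)[:,0]-.02]
p=least_squares(f,[.575,.086,-.07]).x
a=np.array([np.cos(p[2]),np.sin(p[2]),0]);l=np.array([-a[1],a[0],0]);zz=np.array([0,0,1.])
O=np.r_[p[:2],0]
def W(x,y,z): return O+a*x+l*y+zz*z
n=-a*np.sin(np.deg2rad(35))+zz*np.cos(np.deg2rad(35))
if __name__=="__main__":
    print("sealer",p,"res mm",f(p)*1e3,"panel edge",to(p,pe))
    lk=onPl(w,A([(337,135)]),W(.02,0,.05)+n*.006,n)[0]
    print("lock face",lk,to(p,lk[None]),"slope dist",((lk-W(.02,0,.05)-n*.006)@(a*np.cos(np.deg2rad(35))+zz*np.sin(np.deg2rad(35)))))
    tb=onplane(w,A([(170,465),(286,472)]),.05);print("tab sealer",to(p,tb))
    tw=onplane(w,A([(592,67),(585,373),(705,402)]),.036);print("stand",tw,np.linalg.norm(tw[0]-tw[1]),np.linalg.norm(tw[2]-tw[1]))
    print("slot mid",onplane(w,B([(646,229)]),.036) )
    tw=onplane(w,B([(592,67),(585,373),(705,402),(646,229)]),.036);print("stand",tw,np.linalg.norm(tw[0]-tw[1]),np.linalg.norm(tw[2]-tw[1]),"yaw",np.arctan2(*(tw[0]-tw[1])[[1,0]]))
    print("heads",onplane(w,B([(706,111),(702,310)]),.062))
E
python3 fit.py
```

```text
sealer [ 0.5778  0.0796 -0.1345] res mm [ 1.0348 -2.9931  1.2336  2.9931 -0.994  -1.2744] panel edge [[ 0.019   0.115 ]
 [ 0.0187 -0.1077]]
lock face [0.6337 0.0281 0.0869] [[ 0.0623 -0.0435]] slope dist 0.055801099800131676
tab sealer [[-0.1033  0.0295]
 [-0.1031 -0.0289]]
stand [[ 0.7141 -0.1396  0.036 ]
 [ 0.5183 -0.1013  0.036 ]
 [ 0.4978 -0.1652  0.036 ]] 0.19954314442110543 0.0671769689469786
slot mid [[ 0.4912 -0.3038  0.036 ]]
stand [[ 0.5706 -0.2988  0.036 ]
 [ 0.4293 -0.2575  0.036 ]
 [ 0.4126 -0.3115  0.036 ]
 [ 0.4912 -0.3038  0.036 ]] 0.14718664808079954 0.05654901856624998 yaw -0.284187328209537
heads [[ 0.5355 -0.3195  0.062 ]
 [ 0.4491 -0.2913  0.062 ]]
```

Tab width and symmetry check out (±29 mm at sealer x -103, so drawn out about 48 mm), and the lock falls at y -43.5 (nominal -45). Now I push, then look closely at the lock.

```bash
python3 - <<'E'
from fit import *
st=robot.get_state
D=tilt(p[2],0)
robot.move_ptp(W(-.135,0,.09),D)
robot.move_linear(W(-.135,0,.048),.15)
t1=robot.move_linear(W(-.070,0,.048),.08,threshold=30); e1=to(p,st()["ee_pos"][None])
t2=robot.move_linear(W(-.045,0,.048),.03,threshold=15); s=st();e2=to(p,s["ee_pos"][None])
print(t1,e1,t2,e2,s["force"],s["time"])
robot.move_linear(W(e2[0,0]-.02,0,.048),.15)
robot.move_linear(W(e2[0,0]-.02,0,.09),.2)
robot.move_ptp(W(-.077,-.045,.118),tilt(p[2],np.deg2rad(25)))
w=robot.camera_info("wrist"); im=robot.grab_frame("wrist"); cv2.imwrite("pics/w3.png",im[:,:,::-1]); np.save("w3.npy",w,allow_pickle=True)
print(st()["time"],st()["qpos"])
px=proj(w,[W(.0623,-.0435,.087),W(-.055,0,.052)]);print(px)
E
```

```text
False [[-0.0701  0.    ]] True [[-0.0631  0.0001]] [-1.1546  0.7132  1.1728] 8.8417
10.0667 [ 0.2103  0.2136 -0.5024  2.3139  0.8765  0.3487 -2.7569]
[[321.1548  77.4737]
 [271.4869 221.9738]]
```

View pics/w3.png

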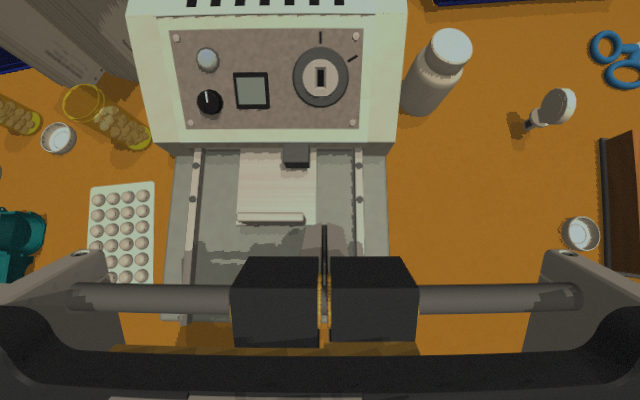

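Carrier went to TCP x -63 (predicted -63), so it is home. The lock is at (320,76), against a predicted (321,77). I'll measure the disc and keyway in this frame, then look at the stand.

```bash
python3 - <<'E'
from fit import *
w=np.load("w3.npy",allow_pickle=True).item(); im=cv2.imread("pics/w3.png")
g=cv2.cvtColor(im,cv2.COLOR_BGR2GRAY)
r=g[45:110,290:352]; k=cv2.resize(r,None,fx=6,fy=6,interpolation=cv2.INTER_CUBIC)
cx,cy=(320.5-290)*6,(76.5-45)*6
th,b=cv2.threshold(k,0,255,cv2.THRESH_OTSU)
up=lambda c:(np.array(c)+.5)/6-.5+[290,45]
cs,_=cv2.findContours(b,cv2.RETR_CCOMP,cv2.CHAIN_APPROX_NONE)
for c in cs:
    A=cv2.contourArea(c)
    if A>150:
        (ex,ey),ax,an=cv2.fitEllipse(c); q=up((ex,ey))
        if np.hypot(ex-cx,ey-cy)<60:
            P=onPl(w,[q],W(.02,0,.05)+n*.006,n)[0]; box=up(cv2.boxPoints(cv2.minAreaRect(c)))
            Q=onPl(w,box,W(.02,0,.05)+n*.006,n); sl=a*np.cos(np.deg2rad(35))+zz*np.sin(np.deg2rad(35))
            print("px",q,"size",np.array(ax)/6,an,"P",P,"sealer",to(p,P[None]),"slope",(P-W(.02,0,.05))@sl,"sides mm",np.linalg.norm(np.diff(Q,axis=0),axis=1)*1e3)
            e=max(((Q[1]-Q[0]),(Q[2]-Q[1])),key=np.linalg.norm); print("long dir (l,slope)",np.degrees(np.arctan2(e@l,e@sl)))
E
python3 - <<'E'
import sys; sys.path.insert(0,'.')
import os; os.chdir('.')
from fit import *
ys=-.284
for sg in (1,-1):
    R=down(ys+np.pi/2 if sg>0 else ys-np.pi/2)
    k=np.array([.5355,-.3195,0]); print(sg,robot.ik(k-.07*R[:,0]+[0,0,.12],R), robot.ik(k+[0,0,.062],R),robot.ik(k+[0,0,.2],R))
E
```

```text
px [320.0626  77.2501] size [36.3529 38.0335] 176.3090057373047 P [0.634  0.029  0.0871] sealer [[ 0.0625 -0.0426]] slope 0.05604616649072761 sides mm [29.5799 29.1665 30.9862]
long dir (l,slope) -89.99258197339525
px [320.2557  76.173 ] size [ 9.3896 25.2788] 179.2716064453125 P [0.6347 0.0287 0.0875] sealer [[ 0.0632 -0.0428]] slope 0.05688248177143278 sides mm [15.2708  8.2614 15.2693]
long dir (l,slope) -0.6345158663172269
px [320.322   77.1121] size [72.3462 77.1341] 176.71920776367188 P [0.6341 0.0288 0.0871] sealer [[ 0.0626 -0.0428]] slope 0.05615344900350304 sides mm [49.7831 50.5356 53.9488]
long dir (l,slope) -177.85945729421906
px [319.9969  77.0969] size [57.6009 62.2074] 0.6277891397476196 P [0.6341 0.029  0.0871] sealer [[ 0.0626 -0.0425]] slope 0.056165208154293905 sides mm [48.2061 46.5065 48.1793]
long dir (l,slope) -2.45508506627774
1 [ 1.1168  0.9156 -1.089   1.4901  0.8344  1.2481  1.2056] [ 1.2145  0.9087 -1.0892  1.7091  0.8966  1.1079  1.1255] [ 1.2199  0.6827 -1.0855  1.6167  0.6324  1.2349  1.2959]
-1 [ 0.9371  0.4728 -0.5324  1.8644  0.3033  0.8851 -1.5964] [ 0.8596  0.6595 -0.5076  1.7208  0.4016  0.8664 -1.6777] [ 0.9063  0.4968 -0.569   1.6269  0.2917  1.1039 -1.595 ]
```

```bash
python3 - <<'E'
from fit import *
st=robot.get_state
R=down(-.284+np.pi/2); k=np.array([.5355,-.3195,0])
robot.move_linear(W(-.12,-.045,.2),.3)
robot.gripper_to(.07)
robot.move_ptp(k-.055*R[:,0]+[0,0,.125],R)
w=robot.camera_info("wrist"); im=robot.grab_frame("wrist"); np.save("w4.npy",w,allow_pickle=True)
cv2.imwrite("pics/w4.png",im[:,:,::-1])
print(st()["time"],st()["qpos"],proj(w,[k+[0,0,.062]]))
E
```

```text
15.25 [ 0.6725  0.6241 -0.291   1.5469  0.2006  0.9998  1.6115] [[324.6975 150.9072]]
```

View pics/w4.png

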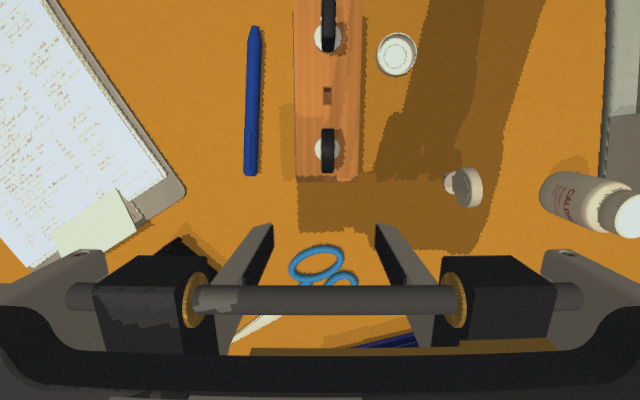

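The round key is at (327,150), the empty slot at (327,96) and the square key at (327,30), all in line with the image column, so the stand yaw is good. Now I measure the head blob and shoulder.

```bash
python3 - <<'E'
from fit import *
w=np.load("w4.npy",allow_pickle=True).item(); im=cv2.imread("pics/w4.png")
o,_=rays(w,[(320,200)]);print("cam",o)
hsv=cv2.cvtColor(im,cv2.COLOR_BGR2HSV); roi=np.zeros(im.shape[:2],np.uint8); roi[110:190,303:352]=255
dark=cv2.inRange(hsv,(0,0,0),(180,255,60))&roi
lite=cv2.inRange(hsv,(0,0,90),(180,70,255))&roi
sl=np.zeros_like(roi); sl[80:115,310:345]=255; slot=cv2.inRange(hsv,(0,0,0),(180,255,75))&sl
for nme,m in (("dark",dark),("shoulder",lite),("slot",slot)):
    cs,_=cv2.findContours(m,cv2.RETR_EXTERNAL,cv2.CHAIN_APPROX_NONE)
    for c in cs:
        if cv2.contourArea(c)>20: print(nme,cv2.contourArea(c),cv2.boundingRect(c),cv2.minAreaRect(c))
sh=np.vstack([c for c in cv2.findContours(lite,cv2.RETR_EXTERNAL,cv2.CHAIN_APPROX_NONE)[0] if cv2.contourArea(c)>20])
(cx,cy),r=cv2.minEnclosingCircle(sh);P=onplane(w,[(cx,cy)],.040);print("shoulder",cx,cy,r,P, r/w["fx"]*(o[2]-.04))
E
```

```text
cam [ 0.5204 -0.3157  0.2848]
dark 468.5 (322, 129, 12, 44) ((327.5, 150.5), (43.0, 11.0), 90.0)
shoulder 60.0 (334, 140, 6, 19) ((336.5, 149.0), (5.0, 18.0), 0.0)
shoulder 89.0 (314, 138, 8, 22) ((317.5, 148.5), (21.0, 7.0), 90.0)
shoulder 326.6666564941406 148.6666717529297 12.671141624450684 [[ 0.5356 -0.3177  0.04  ]] 0.011245780826914058
```

Key head centre is about (0.5358, -0.3175) at z 0.062, and the blob is 35 mm long as it should be. Grasping it.

```bash
cat > lock.py <<'E'
from fit import *
L=np.array([.634,.0288,.0871]); seat=L+.026*n
sl=a*np.cos(np.deg2rad(35))+zz*np.sin(np.deg2rad(35))
def TR(deg): return tilt(p[2],np.deg2rad(35),1,np.deg2rad(deg))
E
python3 - <<'E'
from lock import *
st=robot.get_state
R=down(-.284+np.pi/2); k=np.array([.5358,-.3175,.0625])
robot.move_linear(k+[0,0,.05],.3)
t=robot.move_linear(k,.1,threshold=12)
s=st();print("down",t,s["ee_pos"])
robot.gripper_to(0.0)
s=st();print(s["opening"],s["grasp_force"],s["force"],s["ee_pos"])
robot.move_linear(k+[0,0,.04],.08)
robot.move_linear(k+[0,0,.13],.3)
s=st();print(s["time"],s["opening"],s["force"],s["qpos"])
w=robot.camera_info("wrist"); im=robot.grab_frame("wrist"); cv2.imwrite("pics/w5.png",im[150:400,200:450,::-1].repeat(2,0).repeat(2,1))
for d in (.08,.06,0): print(d,robot.ik(seat+d*n,TR(0)),robot.ik(seat+d*n,TR(66)))
print(seat)
E
```

```text
down False [ 0.5361 -0.3175  0.0626]
0.009863195428588116 30.00006526708603 [ 0.2722 -0.1138 -1.069 ] [ 0.5358 -0.3174  0.0625]
18.2917 0.009809339098830057 [-0.7518  0.0878 -1.2375] [ 0.7217  0.4616 -0.3159  1.6425  0.1594  1.062   1.6458]
0.08 [ 0.0596  0.1871 -0.3139  2.2342  1.0789  0.3011  0.2243] [-0.5625  0.1793  0.3622  2.2532  0.7792  0.1995 -0.6676]
0.06 [-0.1888  0.2243 -0.0347  2.2301  1.1072  0.2334  0.1824] [-1.1429  0.4117  1.0913  2.2544 -1.1217  0.1925  1.1452]
0 [ 0.696   0.6395 -1.0853  2.1564  1.68    0.6922 -0.1231] [ 0.696   0.6395 -1.0853  2.1564  1.68    0.6922 -1.275 ]
[0.6192 0.0308 0.1084]
```

View pics/w5.png

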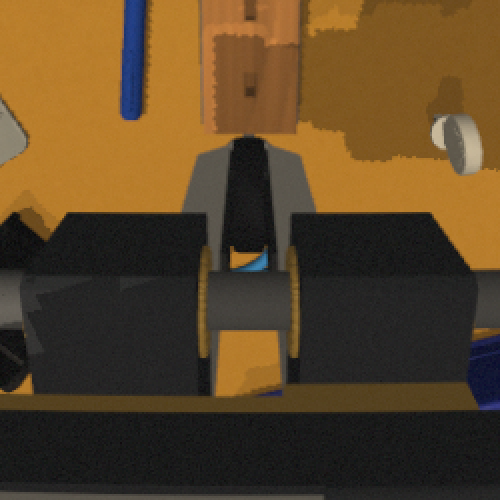

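The key is gripped squarely (opening 9.8 mm) and its slot is empty. Going to the lock and inserting under force watch.

```bash
python3 - <<'E'
from lock import *
st=robot.get_state
robot.move_ptp(seat+.08*n,TR(0))
s=st();print(s["time"],s["qpos"],s["ee_pos"]-(seat+.08*n))
robot.move_linear(seat+.027*n,.15)
robot.pause(.1); s=st();f0=s["force"];print(s["qpos"],(s["ee_pos"]-seat)@np.c_[sl,l,n],f0)
t=robot.move_linear(seat-.002*n,.03,threshold=12)
s=st();print(t,(s["ee_pos"]-seat)@np.c_[sl,l,n],(s["force"]-f0)@np.c_[sl,l,n],s["moment"],s["time"],s["qpos"],s["opening"])
E
```

```text
19.6833 [ 0.0605  0.188  -0.3133  2.2334  1.0781  0.3019  0.2256] [ 0.0003 -0.0009 -0.0002]
[-0.0096  0.3118 -0.22    2.2003  1.3965  0.2604 -0.0761] [ 0.0005 -0.0003  0.0276] [-0.4856  0.099  -0.7503]
True [-0.0001  0.0002 -0.0007] [ 1.8135 -0.3707  9.9523] [-0.013   0.3173 -0.0752] 21.1583 [-0.0238  0.3793 -0.1947  2.1766  1.572   0.2517 -0.2417] 0.010209845228341796
```

Fully in (0.7 mm past nominal, shoulder contact at 10 N). Turning with the last joint, watching the moment.

```bash
python3 - <<'E'
from lock import *
st=robot.get_state
s=st();q0=s["qpos"].copy();m0=s["moment"]@n
def go(ang):
    q=q0.copy();q[6]-=ang;robot.goto_joints(q);s=st()
    print(round(ang,2),"actual",round(q0[6]-s["qpos"][6],3),"Mn",round(s["moment"]@n-m0,3),"F",(s["force"])@np.c_[sl,l,n],round(s["time"],2),s["opening"]);return s["moment"]@n-m0
for ang in (.3,.6,.9,1.05,1.1,1.15,1.2,1.25,1.3):
    if abs(go(ang))>.6: break
E
```

```text
0.3 actual 0.296 Mn 0.055 F [1.7719 4.2698 2.4616] 21.56 0.009888637096372372
0.6 actual 0.593 Mn 0.063 F [2.3935 6.2456 2.8417] 21.96 0.009738723933247337
0.9 actual 0.893 Mn 0.076 F [3.329  6.0032 1.8459] 22.36 0.009869933386628664
1.05 actual 1.044 Mn 0.081 F [3.2438 5.7496 2.2023] 22.63 0.010016424279678441
1.1 actual 1.093 Mn 0.122 F [1.4774 5.1919 2.4744] 22.88 0.009739666043314355
1.15 actual 1.143 Mn 0.043 F [3.0276 5.0111 3.6701] 23.13 0.009964487867755677
1.2 actual 1.193 Mn 0.063 F [3.2446 6.0346 1.6439] 23.38 0.00969313677687979
1.25 actual 1.243 Mn 0.102 F [2.549  4.8463 0.3912] 23.63 0.009448747095382135
1.3 actual 1.293 Mn 0.322 F [4.1825 4.7822 2.1597] 23.88 0.009755349429720311
```

```bash
python3 - <<'E'
from lock import *
st=robot.get_state
q=st()["qpos"].copy()
for i in range(4):
    q[6]-=.04; robot.goto_joints(q); s=st(); M=s["moment"]@n; print(s["qpos"][6],M,(s["force"])@np.c_[sl,l,n],s["time"],s["opening"])
    if abs(M)>.65: break
c=robot.camera_info("top");im=robot.grab_frame("top")
# release and withdraw along the axis
e=s["ee_pos"]
robot.gripper_to(.03)
robot.move_linear(e+.05*n,.12)
robot.move_linear(e+.11*n,.25)
robot.move_ptp(W(-.11,-.05,.26),tilt(p[2],np.deg2rad(15),1))
s=st();print(s["time"],s["force"])
# look from the camera-forward side
robot.move_ptp(W(-.12,-.045,.16),tilt(p[2],np.deg2rad(25)))
im=robot.grab_frame("wrist"); cv2.imwrite("pics/w6.png",im[:,:,::-1]);print(st()["time"])
E
```

```text
-1.569632567095752 0.3668674879405785 [1.5554 3.7934 1.9105] 24.1333 0.009695942329994664
-1.6114002665248233 0.41501734785529354 [1.3036 3.2852 2.0949] 24.3833 0.0096903669639073
-1.6520172556073653 0.45570255105750296 [2.6997 2.8433 2.1369] 24.6333 0.009623218238127139
-1.6922560805642393 0.6446290463824638 [3.0935 3.0063 1.899 ] 24.8833 0.010248676206327176
28.4917 [-0.6965  0.0687 -0.9838]
31.6917
```

View pics/w6.png

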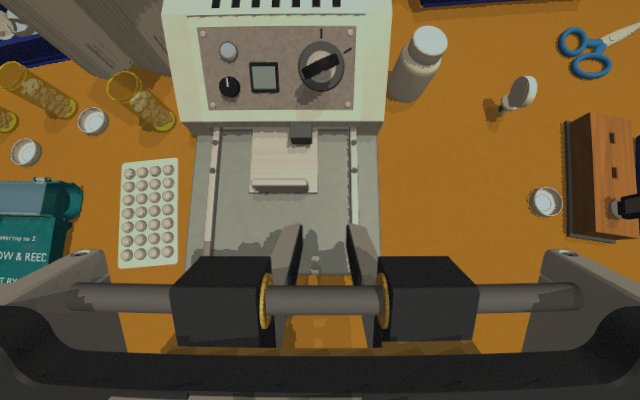

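The key stands in the switch, its head strip running from (302,75) to (338,55), in line with the "on" mark at (348,50). The carrier is home, the square key is still in the stand, and the bottle and vials are in place. Last, a numeric check of the angle before handing in.

```bash
python3 - <<'E'
from lock import *
w=robot.camera_info("wrist"); im=cv2.imread("pics/w6.png")
m=np.zeros(im.shape[:2],np.uint8); m[45:88,298:345]=255
d=cv2.inRange(im,(0,0,0),(38,38,38))&m
c=max(cv2.findContours(d,cv2.RETR_EXTERNAL,cv2.CHAIN_APPROX_NONE)[0],key=cv2.contourArea)
vx,vy,x,y=cv2.fitLine(c,cv2.DIST_L2,0,.01,.01).ravel()
P=onPl(w,[(x-10*vx,y-10*vy),(x+10*vx,y+10*vy)],seat+.018*n,n); e=P[1]-P[0]
ang=np.degrees(np.arctan2(-e@l,e@sl))%180
mid=onPl(w,[cv2.minAreaRect(c)[0]],seat+.01*n,n)[0]
print(cv2.contourArea(c),"angle",ang,"offset from seat mm",1e3*(mid-seat)@np.c_[sl,l,n])
if 55<ang<72: print(robot.sign_off(),robot.get_state()["time"])
E
```

```text
368.5 angle 66.14949377847442 offset from seat mm [-1.2693  0.3758 10.    ]
the job is handed in; nothing more can be done
the job is handed in; nothing more can be done
```

The job is handed in: the carrier is fully home, and the round-headed key is all the way in the switch, turned clockwise to its stop (66° measured on the key, 60° plus its play) and left there. In the last picture the square-headed key, the pill bottle and the vials beside the head looked undisturbed.

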